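# Dry-fit a lidded copper goblet on the soldering stand

### The arm

A 6-joint arm with a two-finger parallel gripper is mounted at the origin on the work surface. World frame = base frame: x ahead of the robot, y to its left, z up, the work surface at z = 0. Lengths are in m, angles in rad, forces in N, time in s.
With the tool pointing down it reaches from about 0.3 to 0.75 m from the base axis. Payload 8.5 kg.
Tool frame: the origin (TCP) lies at the very end of the fingers, on their centre line; the grasp point (between the pads) lies r.hold_point_z behind it (r.hold_point_z is the distance from the TCP to the grasp point, in m); z points along the fingers, y is the line along which they close (so a half turn about z gives the same grasp; the last joint's range is limited). The gripper opens to 88 mm and grips with 3 to 60 N. Pads are 18 mm wide; open, the fingers measure 123 mm over their backs; the gripper's body (75 mm by 187 mm) begins 45 mm behind the grasp point.
Start: joints at [-0.215, 0.381, 1.297, -0, 1.464, -0.215], TCP at [0.55, 0, 0.239] pointing down, gripper open.
Joint ranges: [-3.11, 3.11], [-0.89, 2.33], [0.22, 2.48], [-1.42, 4.56], [0.17, 2.85], [-2.88, 2.88]. Speed limits (rad/s): [2.39, 2.39, 3.14, 3.14, 3.14, 3.14].

### API

Orientations are given as a 3x3 rotation matrix whose columns are the frame's x, y, z axes.
In Python, from workcell import r, imaging, job gives the robot as it stands.
- The arm moves only by the shell command python3 -m crank 'ROWS' [FORCE]. ROWS is JSON, one flat list of numbers, 5 for each row, row after row: the shift along the tool's x, y, z in units of 0.15 m (1.0 is 0.15 m), then the turn about the tool's z in units of 180 degrees (1.0 is 180 degrees), then the opening, from -1 (shut) to 1 (fully open). In form: [dx, dy, dz, spin, gripper, dx, dy, dz, spin, gripper, ...]. A call has 1 to 12 rows; each row is the pose to reach, as a shift and turn from the pose commanded when the call began, along the tool's axes at that moment, turning the shorter way round; what a row does not reach only later rows make up. A row lasts 1/10 s, in which the tool goes at most 50 mm and 8.59 degrees, less where a joint would pass 70% of its speed; a pose out of reach is approached as far as the arm can. A call with a number of a shift or a turn outside -1 to 1 is refused whole. A call with a gripper value outside its range is refused whole. The fingers move at their own pace and stop on an object; FORCE is the grip in N (left out, the last holds). Time passes only in rows, so rows that repeat a pose let the fingers close. It gives the time, the measured TCP pose, the force, the opening and the grip force at its end, in the units of the state.
- r.get_state(): the state, without advancing time (a new reading comes with each control period).
- imaging.camera(name): name is "scene" or "side" or "wrist"; returns (picture, depth): 384x512x3 uint8, red, green, blue; 384x512 float32, m along the optical axis (not along the pixel's ray), 0 where there is no reading.
- imaging.camera_params(name): a dict with "vfov" (degrees; the focal length in pixels is half the picture's height over the tangent of half this angle, whatever the lens; pixels are square), "cx", "cy" (the principal point, pixels), "R" (3x3) and "t" (3): a world point X has camera coordinates R X + t. Camera axes: x right, y down, z forward; pixel columns grow to the right and rows downward; lengths in m; the calibration is good to about 2 mm. A picture is of the moment at which its call begins: read the wrist's pose just before it. camera_params takes no time and is no camera call; for the wrist camera it gives the pose at the moment of the call.
- job.finish_job(): hands the job in; it is judged then, once.
The state is a dict: "time": time; "q": joint angles; "qvel": joint speeds; "joint_efforts": joint torques, N m; "position": TCP position; "ee_rot": TCP orientation; "force": force on the tool from outside, world axes, zero at the start; "torque": the same for the moment, N m; "gripper_width": finger opening in m; "grasp_force": force on a finger pad.
Only numpy, scipy, OpenCV 4.12 (cv2) and the standard library are available. Lean on these libraries where they do the work, as an engineer would, in place of code of your own. Each camera call takes 0.05 s, during which the arm holds its last target. There are 200 camera calls.

### The job

Dry-fit the copper goblet on the round iron soldering stand: put the foot upright inside the scribed circle in the middle of the stand, then the knop on the foot, then the bowl on the knop, and last the lid on the bowl, each part seated fully home and level on the one below. Set the parts down gently, do not tip any of them over, and leave the tape roll, steel block and jar where they are.

Things in the scene. Friction and masses are not known exactly. Their poses are not given: they have to be found in the camera images.
- stand: Fixed round iron soldering stand standing on the bench: dark disc of diameter 110 mm, flat top 30 mm above the bench, with a thin paler circle of diameter 92 mm scribed around the middle of its top. Origin at the centre of its underside, z up.
- foot: Loose copper goblet foot, 0.3 kg, upright on its wide end: base disc of diameter 72 mm flaring in to a plain column of diameter 32 mm from 22 to 48 mm height; on the column's flat top (48 mm) a spigot of diameter 18 mm, 10 mm high, with tapered tip (58 mm overall). Home: on the stand's top. Origin at the centre of its underside, z up.
- knop: Loose copper knop, 0.15 kg, a thick round collar standing upright: diameter 48 mm up to 20 mm height, flat shoulder of diameter 44 mm at 26 mm, on it a tapered spigot of diameter 18 mm (33 mm overall). Underneath a blind hole, mouth 22 mm, 20 mm deep, goes over the foot's spigot; home: underside 48 mm above the foot's underside. Origin at the centre of its underside, z up.
- bowl: Loose copper bowl (cup), 0.2 kg, open top, upright: straight wall of outer diameter 60 mm from 22 mm height to the rim at 60 mm, 3 mm thick, tapering below to a foot ring of diameter 40 mm. A recess under the ring, diameter 24 mm, 8 mm deep, goes over the knop's spigot; home: underside 26 mm above the knop's underside. Origin at the centre of its underside, z up.
- lid: Loose copper lid, 0.12 kg, right way up: plug of diameter 44 mm, 6 mm high, above it a flange of diameter 66 mm, a low cone to 14 mm height and a plain upright knob of diameter 18 mm from 14 to 40 mm. Home: plug in the bowl's mouth, flange on the rim, underside 54 mm above the bowl's underside. Origin at the centre of the plug's underside, z up.
- tape: Bystander: loose roll of grey tape lying flat, outer diameter 60 mm, inner 38 mm, 24 mm high. Origin at the centre of its underside.
- block: Bystander: heavy steel doming block, a 56 mm cube with round hollows in its top. Origin at the centre of its underside.
- jar: Bystander: amber jar with a black cap, diameter 56 mm, 70 mm high. Origin at the centre of its underside.
Not all that is in view belongs to the job. Leave any purple look-alike of the foot alone. What is shaped like the bowl but green is not meant.

How it is judged:
By the outcome, as a careful person would: the job done as asked, in the order asked, and still so for the second after the job is handed in, with the robot touching nothing.
It also fails if it takes over 128 s, if anything falls off the work surface, if the arm or the gripper's body presses on something with over 40 N, if the wrist force passes 120 N, or if a joint passes its speed limit or range.

## Working session

There is one attempt and no reset: what is moved stays moved. The work goes in short steps, Python scripts to look and compute and a shell command to move; the robot and the scene stay as the last step left them, time stands still between calls to the robot, and variables do not carry over. Pictures are saved under pics/ and viewed, at most 14 in all, crops included, and the job is handed in when it is done.

```bash
ls; mkdir -p pics; python3 - <<'E'
from workcell import r, imaging, job
import cv2, numpy as np
s=r.get_state(); print(s['time'],s['position'],s['ee_rot'],s['gripper_width'],r.hold_point_z)
for n in ['scene','side','wrist']:
    p=imaging.camera_params(n); print(n,p)
    im,d=imaging.camera(n); np.savez(f'pics/{n}0.npz',im=im,d=d,R=p['R'],t=p['t']); print((d>0).mean())
    cv2.imwrite(f'pics/{n}0.png',im[:,:,::-1])
E
```

```text
pics
0.0 [5.49721160e-01 6.10556660e-05 2.38129475e-01] [[ 1.69000029e-06  9.99998981e-01 -1.42725066e-03]
 [ 9.99999949e-01 -1.23267885e-06  3.20422071e-04]
 [ 3.20419985e-04 -1.42725113e-03 -9.99998930e-01]] 0.08826183475882819 0.0187
scene {'vfov': 53.354205685452996, 'cx': 255.72075665481114, 'cy': 187.0635609676787, 'R': array([[-0.40486436,  0.91437405, -0.00222606],
       [ 0.72683204,  0.32034591, -0.60753081],
       [-0.55479729, -0.24758554, -0.79429299]]), 't': array([ 0.20137975, -0.31763958,  1.13132491])}
0.9957275390625
side {'vfov': 45.796532493005465, 'cx': 248.28166884183554, 'cy': 193.18577988261214, 'R': array([[-0.99439212, -0.10554057,  0.00674502],
       [-0.08038688,  0.71287306, -0.69667062],
       [ 0.06871867, -0.69330599, -0.71735943]]), 't': array([0.4928065, 0.0605277, 1.1845283])}
0.9959208170572916
wrist {'vfov': 58.17997114368908, 'cx': 261.5619128937727, 'cy': 190.62239403273276, 'R': array([[ 9.99998432e-01, -9.02412016e-05, -1.76878768e-03],
       [ 3.87993801e-04, -9.63279418e-01,  2.68500674e-01],
       [-1.72806659e-03, -2.68500939e-01, -9.63277873e-01]]), 't': array([-0.5491488 , -0.03734002,  0.38898822])}
0.9960072835286459
```

View pics/scene0.png

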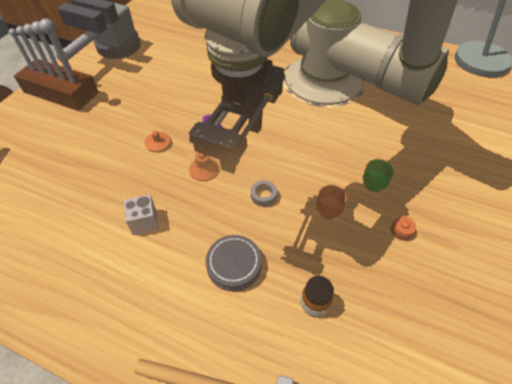

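View pics/side0.png

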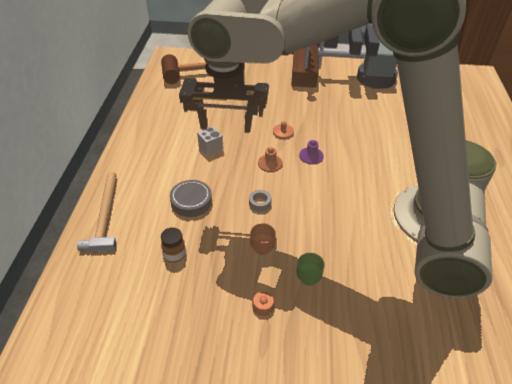

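```bash
cat > h.py <<'E'
import numpy as np, cv2
from scipy.optimize import least_squares
VF={'scene':53.354205685452996,'side':45.796532493005465,'wrist':58.17997114368908}
C={'scene':(255.72075665481114,187.0635609676787),'side':(248.28166884183554,193.18577988261214),'wrist':(261.5619128937727,190.62239403273276)}
def cloud(n,im,d,R,t):
    f=192/np.tan(np.radians(VF[n]/2)); v,u=np.mgrid[:384,:512]
    P=np.stack([(u-C[n][0])/f*d,(v-C[n][1])/f*d,d],-1)
    return (P-t)@R
def grab(n):
    from workcell import imaging
    p=imaging.camera_params(n); im,d=imaging.camera(n); return im,cloud(n,im,d,p['R'],p['t'])
def ray(n,uv,z,R,t):
    f=192/np.tan(np.radians(VF[n]/2)); uv=np.asarray(uv,float).reshape(-1,2)
    D=np.c_[(uv-C[n])/f,np.ones(len(uv))]@R; o=-t@R
    return o+D*((z-o[2])/D[:,2])[:,None]
def circ(P,rad=None):
    g=P[:,:2]; c0=g.mean(0)
    if rad is None:
        s=least_squares(lambda q:np.hypot(*(g-q[:2]).T)-q[2],[*c0,.03],loss='soft_l1',f_scale=.001)
    else:
        s=least_squares(lambda q:np.hypot(*(g-q[:2]).T)-rad,c0,loss='soft_l1',f_scale=.001)
    return s.x, np.sqrt(np.mean(s.fun**2))
E
python3 - <<'E'
from h import *
seeds={'lid':(157,141),'foot':(203,168),'bowl':(331,200),'knop':(404,228),'tape':(263,193),'stand':(234,262),'block':(140,215),'jar':(318,290),'green':(377,175),'purple':(207,120)}
S={}
for n in ['scene','side','wrist']:
    z=np.load(f'pics/{n}0.npz'); S[n]=(z['im'],cloud(n,z['im'],z['d'],z['R'],z['t']),z['R'],z['t'])
    P=S[n][1]; tb=P[(np.abs(P[...,2])<.02)&(P[...,0]>.3)&(P[...,0]<.8)&(abs(P[...,1])<.4)]
    print(n,'table z',np.median(tb[:,2]),tb[:,2].std())
rough={k:S['scene'][1][v[1],v[0]] for k,v in seeds.items()}
for k,c in rough.items():
    print(k,c.round(3))
    for n in S:
        P=S[n][1]; m=(np.hypot(P[...,0]-c[0],P[...,1]-c[1])<.065)&(P[...,2]>.006)&(P[...,2]<.09)
        cnt,lab=cv2.connectedComponents(m.astype(np.uint8))
        if m.sum()<20: continue
        Q=P[lab==np.bincount(lab[m]).argmax()]
        rgb=S[n][0][lab==np.bincount(lab[m]).argmax()].mean(0)
        print('  ',n,len(Q),'ctr',((Q.min(0)+Q.max(0))/2)[:2].round(4),'ext',np.ptp(Q,0).round(4),'zmax',np.percentile(Q[:,2],98).round(4),rgb.round())
E
```

```text
scene table z 0.00023444788636637996 0.0022200247526682794
side table z 6.010435134520552e-05 0.002872679135110394
wrist table z -0.0005253917756414474 0.0019887186191238173
lid [ 0.426 -0.301  0.018]
   scene 406 ctr [ 0.4219 -0.3075] ext [0.0656 0.0663 0.0363] zmax 0.0402 [197. 119.  72.]
   side 236 ctr [ 0.4193 -0.303 ] ext [0.0631 0.0657 0.0372] zmax 0.0401 [186. 118.  84.]
   wrist 219 ctr [ 0.4186 -0.279 ] ext [0.0475 0.0116 0.0048] zmax 0.0106 [161.  91.  61.]
foot [ 0.462 -0.15   0.024]
   scene 539 ctr [ 0.4514 -0.1579] ext [0.0688 0.0707 0.0527] zmax 0.0566 [176. 112.  70.]
   side 358 ctr [ 0.4486 -0.1494] ext [0.0694 0.0662 0.055 ] zmax 0.0573 [147.  96.  68.]
   wrist 1126 ctr [ 0.4511 -0.1427] ext [0.0621 0.0394 0.0368] zmax 0.0377 [112.  63.  43.]
bowl [0.423 0.15  0.015]
   scene 799 ctr [0.4468 0.1517] ext [0.0612 0.0589 0.0567] zmax 0.0612 [113.  73.  47.]
   side 643 ctr [0.4454 0.1548] ext [0.0592 0.0618 0.0567] zmax 0.0612 [110.  74.  52.]
   wrist 2103 ctr [0.4465 0.14  ] ext [0.0582 0.0343 0.0525] zmax 0.0605 [79. 45. 30.]
knop [0.44  0.309 0.028]
   scene 458
[... 1041 characters left out ...]
 127. 126.]
jar [0.657 0.19  0.069]
   scene 1068 ctr [0.6571 0.1906] ext [0.053  0.0553 0.0682] zmax 0.072 [92. 73. 55.]
   side 695 ctr [0.6526 0.1971] ext [0.0551 0.0542 0.0676] zmax 0.0725 [88. 74. 60.]
green [0.311 0.227 0.015]
   scene 753 ctr [0.3329 0.2255] ext [0.0628 0.0594 0.0567] zmax 0.0609 [69. 84. 43.]
   side 721 ctr [0.3329 0.2291] ext [0.0591 0.0612 0.0573] zmax 0.0614 [70. 82. 48.]
purple [ 0.61  -0.022  0.346]
   scene 1103 ctr [0.6341 0.0034] ext [0.0814 0.0787 0.0072] zmax 0.033 [122. 112. 106.]
   side 503 ctr [0.6333 0.0044] ext [0.0835 0.0747 0.0282] zmax 0.0335 [121. 112. 107.]
   wrist 4534 ctr [0.6333 0.0035] ext [0.0834 0.0784 0.0262] zmax 0.0314 [102.  98.  99.]
```

```bash
python3 -m crank '[-0.2,-0.13,0,0,1, -0.4,-0.26,0,0,1, -0.6,-0.4,0,0,1, -0.8,-0.53,0,0,1, -1,-0.66,0,0,1, -1,-0.66,0,0,1, -1,-0.66,0,0,1, -1,-0.66,0,0,1]' 20
cat > look.py <<'E'
import sys; from h import *
from workcell import r
# usage: look.py name radius zlo zhi cx cy : circle-fit of points around cx,cy in the z band, wrist camera
name,rad,zlo,zhi,cx,cy=sys.argv[1],*map(float,sys.argv[2:7])
cam=sys.argv[7] if len(sys.argv)>7 else 'wrist'
s=r.get_state(); im,P=grab(cam)
cv2.imwrite(f'pics/{name}.png',im[:,:,::-1])
m=(np.hypot(P[...,0]-cx,P[...,1]-cy)<max(.05,rad+.02))&(P[...,2]>zlo)&(P[...,2]<zhi)
Q=P[m]; print('n',m.sum(),'ctr',((Q.min(0)+Q.max(0))/2).round(4),'ext',np.ptp(Q,0).round(4),'med',np.median(Q,0).round(4))
# outer edge in the band: enclosing circle
c,rr=cv2.minEnclosingCircle((Q[:,:2]*1000).astype(np.float32)); print('enc',np.round(c,1),round(rr,1),'want',rad*1000)
print('t',s['time'],'tcp',s['position'].round(4),'w',s['gripper_width'],'F',s['force'].round(2))
E
python3 look.py foot1 .009 .049 .062 .45 -.153; python3 look.py foot1b .036 .004 .062 .45 -.153
```

```text
time: 0.95
position: [0.4513, -0.1494, 0.2386]
ee_rot: [[-0.001, 1.0, -0.0], [1.0, 0.001, 0.0], [0.0, -0.0, -1.0]]
force: [0.1, 0.6, 0.0]
gripper_width: 0.088
grasp_force: 0.0
n 271 ctr [ 0.447  -0.1563  0.054 ] ext [0.0248 0.0265 0.01  ] med [ 0.4486 -0.1563  0.0561]
enc [ 447.9 -156.3] 14.7 want 9.0
t 0.95 tcp [ 0.4513 -0.1494  0.2386] w 0.08803434699362554 F [0.13 0.61 0.03]
n 3099 ctr [ 0.4488 -0.1569  0.0317] ext [0.0708 0.071  0.0553] med [ 0.4486 -0.1513  0.0128]
enc [ 448.6 -157.1] 35.8 want 36.0
t 1.0 tcp [ 0.4514 -0.1492  0.2387] w 0.08794338634028179 F [-0.3   0.47 -0.09]
```

View pics/foot1.png

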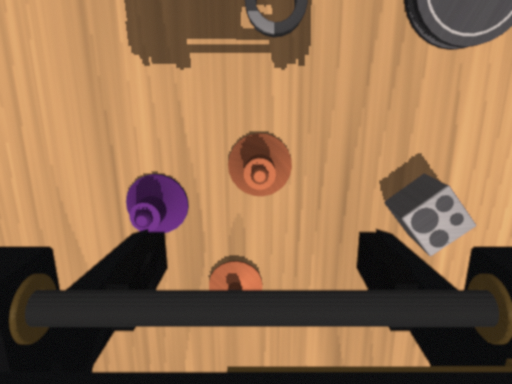

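```bash
python3 -m crank '[-0.05,-0.02,0.2,0,1, -0.05,-0.02,0.4,0,1, -0.05,-0.02,0.6,0,1, -0.05,-0.02,0.8,0,1, -0.05,-0.02,0.9,0,1, -0.05,-0.02,1,0,1, -0.05,-0.02,1,0,1, -0.05,-0.02,1,0,1]'; python3 look.py foot2 .036 .004 .022 .449 -.157
```

```text
time: 1.85
position: [0.4484, -0.1571, 0.089]
ee_rot: [[-0.001, 1.0, 0.0], [1.0, 0.001, 0.0], [0.0, 0.0, -1.0]]
force: [-0.2, -0.2, 0.5]
gripper_width: 0.0879
grasp_force: 0.0
n 5142 ctr [ 0.4486 -0.1575  0.013 ] ext [0.0711 0.0713 0.018 ] med [ 0.4484 -0.144   0.0099]
enc [ 448.8 -157.4] 36.0 want 36.0
t 1.85 tcp [ 0.4484 -0.1571  0.089 ] w 0.08787312415308403 F [-0.18 -0.2   0.51]
```

```bash
python3 -m crank '[0,0,0.12,0,1, 0,0,0.24,0,1, 0,0,0.34,0,1, 0,0,0.4,0,1, 0,0,0.42,0,1, 0,0,0.42,0,1, 0,0,0.42,0,0, 0,0,0.42,0,-0.5, 0,0,0.42,0,-1, 0,0,0.42,0,-1, 0,0,0.42,0,-1, 0,0,0.42,0,-1]' 20; python3 -m crank '[0,0,0,0,-1, 0,0,0,0,-1, 0,0,0,0,-1]'
```

```text
time: 3.1
position: [0.448, -0.1575, 0.0258]
ee_rot: [[0.0, 1.0, 0.0], [1.0, -0.0, -0.0], [-0.0, 0.0, -1.0]]
force: [0.1, 0.5, 0.0]
gripper_width: 0.0423
grasp_force: 0.0
time: 3.4
position: [0.4481, -0.1576, 0.0258]
ee_rot: [[0.0, 1.0, 0.0], [1.0, -0.0, -0.0], [-0.0, 0.0, -1.0]]
force: [0.8, 0.7, 0.3]
gripper_width: 0.0315
grasp_force: 20.0
```

```bash
python3 -m crank '[0,0,-0.1,0,-1, 0,0,-0.25,0,-1, 0,0,-0.4,0,-1, 0.1,0.1,-0.5,0,-1, 0.25,0.28,-0.5,0,-1, 0.4,0.45,-0.5,0,-1, 0.55,0.61,-0.5,0,-1, 0.7,0.78,-0.5,0,-1, 0.8,0.9,-0.5,0,-1, 0.88,0.98,-0.5,0,-1, 0.9,1,-0.5,0,-1]';  python3 -m crank '[0.1,0.1,0,0,-1, 0.2,0.22,0,0,-1, 0.26,0.3,0,0,-1, 0.28,0.32,0,0,-1, 0.28,0.32,0,0,-1, 0.28,0.32,0,0,-1, 0.28,0.32,0,0,-1]'
python3 look.py foot3 .055 .022 .034 .6466 .0193
```

```text
time: 4.5
position: [0.5983, -0.0212, 0.0998]
ee_rot: [[-0.002, 1.0, -0.001], [1.0, 0.002, 0.0], [0.0, -0.001, -1.0]]
force: [0.2, -0.5, -3.8]
gripper_width: 0.0312
grasp_force: 20.0
time: 5.2
position: [0.6454, 0.0188, 0.1008]
ee_rot: [[0.001, 1.0, -0.001], [1.0, -0.001, -0.0], [-0.0, -0.001, -1.0]]
force: [-0.2, 0.6, -3.6]
gripper_width: 0.0312
grasp_force: 20.0
n 8345 ctr [0.647  0.033  0.0272] ext [0.1101 0.0817 0.0102] med [0.6492 0.0484 0.0297]
enc [647.   19.3] 55.1 want 55.0
t 5.2 tcp [0.6454 0.0188 0.1008] w 0.03121275025290571 F [-0.16  0.61 -3.59]
```

View pics/foot3.png

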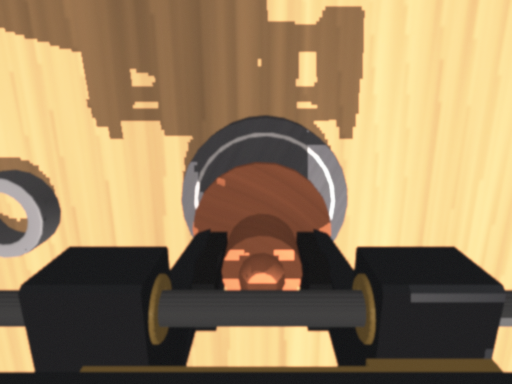

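```bash
python3 -m crank '[0,0.01,0.08,0,-1, 0,0.01,0.16,0,-1, 0,0.01,0.22,0,-1, 0,0.01,0.25,0,-1, 0,0.01,0.27,0,-1, 0,0.01,0.28,0,-1, 0,0.01,0.287,0,-1, 0,0.01,0.293,0,-1, 0,0.01,0.297,0,-1, 0,0.01,0.297,0,-1, 0,0.01,0.297,0,-1]'
```

```text
time: 6.35
position: [0.6475, 0.0195, 0.0563]
ee_rot: [[-0.0, 1.0, 0.0], [1.0, 0.0, -0.0], [-0.0, 0.0, -1.0]]
force: [1.2, 0.5, -2.3]
gripper_width: 0.0312
grasp_force: 20.0
```

```bash
python3 -m crank '[0,0,0.002,0,-1, 0,0,0.004,0,-1, 0,0,0.004,0,-1]'; python3 - <<'E'
from workcell import r
s=r.get_state();print(s['force'],s['position'],s['gripper_width'])
E
```

```text
time: 6.65
position: [0.6475, 0.0195, 0.0558]
ee_rot: [[0.0, 1.0, 0.0], [1.0, -0.0, -0.0], [-0.0, 0.0, -1.0]]
force: [-1.0, 0.2, -1.6]
gripper_width: 0.0314
grasp_force: 20.0
[-1.02177401  0.22092994 -1.63580557] [0.64752107 0.0195014  0.05580262] 0.031443525285029736
```

```bash
python3 -m crank '[0,0,0.003,0,-1, 0,0,0.003,0,-1, 0,0,0.003,0,-0.2, 0,0,0.003,0,0, 0,0,0.003,0,0.3, 0,0,0.003,0,0.5, 0,0,0.003,0,0.5, 0,0,-0.1,0,0.5, 0,0,-0.25,0,0.8, 0,0,-0.45,0,1, 0,0,-0.6,0,1, 0,0,-0.6,0,1]'; python3 look.py foot4 .036 .034 .05 .647 .0195;python3 look.py foot4 .009 .081 .092 .647 .0195 
```

```text
time: 7.85
position: [0.6488, 0.0194, 0.1489]
ee_rot: [[-0.0, 1.0, 0.006], [1.0, 0.0, -0.001], [-0.001, 0.006, -1.0]]
force: [0.2, 0.1, 0.2]
gripper_width: 0.0884
grasp_force: 0.0
n 4112 ctr [0.6472 0.0196 0.042 ] ext [0.0713 0.0717 0.016 ] med [0.6473 0.0317 0.0395]
enc [647.2  19.6] 35.9 want 36.0
t 7.85 tcp [0.6488 0.0194 0.1489] w 0.08835717290486306 F [0.16 0.14 0.18]
n 599 ctr [0.6472 0.0197 0.0851] ext [0.0172 0.0181 0.008 ] med [0.6475 0.0209 0.0863]
enc [647.1  19.7] 9.2 want 9.0
t 7.9 tcp [0.6479 0.0194 0.1466] w 0.0882100702682285 F [-0.87 -0.19 -0.96]
```

```bash
python3 -m crank '[0.1,-0.07,-0.1,0,1, 0.3,-0.22,-0.2,0,1, 0.5,-0.37,-0.3,0,1, 0.7,-0.52,-0.3,0,1, 0.9,-0.67,-0.3,0,1, 0.97,-0.72,-0.3,0,1]';  python3 -m crank '[0.15,-0.11,0,0,1, 0.35,-0.26,0,0,1, 0.55,-0.41,0,0,1, 0.75,-0.56,0,0,1, 0.9,-0.67,0,0,1, 0.97,-0.72,0,0,1, 0.97,-0.72,0,0,1, 0.97,-0.72,0,0,1]'
python3 look.py knop1 .024 .005 .022 .4316 .311;python3 look.py knop1 .022 .023 .04 .4316 .311
```

```text
time: 8.55
position: [0.5365, 0.168, 0.1909]
ee_rot: [[-0.003, 1.0, -0.002], [1.0, 0.003, 0.0], [0.0, -0.002, -1.0]]
force: [-0.2, -0.3, -0.4]
gripper_width: 0.0883
grasp_force: 0.0
time: 9.35
position: [0.432, 0.3099, 0.1905]
ee_rot: [[0.0, 1.0, -0.0], [1.0, -0.0, -0.0], [-0.0, -0.0, -1.0]]
force: [-1.3, -0.0, -0.4]
gripper_width: 0.0885
grasp_force: 0.0
n 193 ctr [0.4303 0.3114 0.0135] ext [0.047  0.0473 0.0169] med [0.4304 0.3307 0.0195]
enc [430.2 311.2] 23.9 want 24.0
t 9.35 tcp [0.432  0.3099 0.1905] w 0.08848254603434987 F [-1.31 -0.05 -0.36]
n 1816 ctr [0.4305 0.311  0.0285] ext [0.0445 0.0454 0.011 ] med [0.4305 0.3125 0.0256]
enc [430.2 311.1] 22.9 want 22.0
t 9.4 tcp [0.4323 0.3096 0.1905] w 0.08825460168449002 F [ 0.79  0.14 -0.35]
```

View pics/knop1.png

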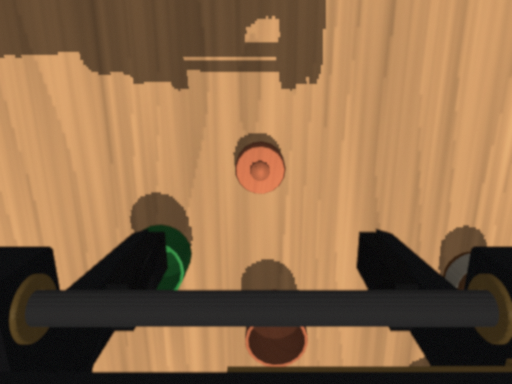

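```bash
python3 -m crank '[0.01,-0.013,0.25,0,1, 0.01,-0.013,0.5,0,1, 0.01,-0.013,0.7,0,1, 0.01,-0.013,0.85,0,1, 0.01,-0.013,0.95,0,1, 0.01,-0.013,1,0,1, 0.01,-0.013,1,0,1, 0.01,-0.013,1,0,1]'
python3 -m crank '[0,0,0.1,0,1, 0,0,0.18,0,1, 0,0,0.23,0,1, 0,0,0.25,0,1, 0,0,0.253,0,1, 0,0,0.253,0,1, 0,0,0.253,0,0.4, 0,0,0.253,0,0, 0,0,0.253,0,-0.5, 0,0,0.253,0,-0.5, 0,0,0.253,0,-0.5, 0,0,0.253,0,-0.5]' 20
```

```text
time: 10.25
position: [0.4302, 0.3118, 0.0412]
ee_rot: [[0.001, 1.0, 0.001], [1.0, -0.001, 0.0], [0.0, 0.001, -1.0]]
force: [-0.2, 0.5, -0.2]
gripper_width: 0.0882
grasp_force: 0.0
time: 11.45
position: [0.4296, 0.312, 0.0027]
ee_rot: [[0.0, 1.0, 0.0], [1.0, -0.0, 0.0], [0.0, 0.0, -1.0]]
force: [0.0, 0.0, 1.3]
gripper_width: 0.0476
grasp_force: 20.2
```

```bash
python3 -m crank '[0,0,-0.1,0,-1, 0,0,-0.3,0,-1, 0,0,-0.5,0,-1, -0.05,0.04,-0.7,0,-1, -0.2,0.15,-0.8,0,-1, -0.35,0.27,-0.8,0,-1, -0.5,0.38,-0.8,0,-1, -0.65,0.49,-0.8,0,-1, -0.8,0.6,-0.8,0,-1, -0.95,0.71,-0.8,0,-1,-0.97,0.725,-0.8,0,-1]';  python3 -m crank '[-0.15,0.11,0,0,-1, -0.3,0.225,0,0,-1, -0.45,0.34,0,0,-1, -0.6,0.45,0,0,-1, -0.75,0.56,0,0,-1, -0.87,0.65,0,0,-1, -0.94,0.7,0,0,-1, -0.97,0.725,0,0,-1, -0.97,0.725,0,0,-1, -0.97,0.725,0,0,-1]'
python3 look.py knop2 .036 .034 .045 .6472 .0196;python3 look.py knop2 .024 .12 .152 .6472 .0196; python3 look.py knopS .024 .11 .152 .6472 .0196 scene; python3 look.py knopD .024 .11 .152 .6472 .0196 side
```

```text
time: 12.55
position: [0.5396, 0.1643, 0.1223]
ee_rot: [[0.003, 1.0, 0.0], [1.0, -0.003, -0.0], [-0.0, 0.0, -1.0]]
force: [-0.8, 0.5, -0.7]
gripper_width: 0.0473
grasp_force: 20.2
time: 13.55
position: [0.6465, 0.022, 0.1226]
ee_rot: [[-0.001, 1.0, -0.001], [1.0, 0.001, 0.0], [0.0, -0.001, -1.0]]
force: [-0.2, -0.2, -1.6]
gripper_width: 0.0477
grasp_force: 20.2
n 3239 ctr [0.6473 0.0286 0.0395] ext [0.071  0.0533 0.011 ] med [0.6472 0.0378 0.0388]
enc [647.2  19.7] 35.9 want 36.0
t 13.55 tcp [0.6465 0.022  0.1226] w 0.04768404307855643 F [-0.17 -0.22 -1.63]
n 11016 ctr [0.6464 0.0286 0.1362] ext [0.0782 0.0326 0.0316] med [0.6465 0.0307 0.145 ]
enc [646.4  31.6] 39.1 want 24.0
t 13.6 tcp [0.6465 0.022  0.1227] w 0.0473705283989727 F [-0.72  0.17 -2.08]
n 180 ctr [0.6468 0.0214 0.1357] ext [0.0762 0.0446 0.0298] med [0.6418 0.0354 0.1417]
enc [646.8  31. ] 38.1 want 24.0
t 13.65 tcp [0.6466 0.0219 0.1228] w 0.04751919401495236 F [ 0.79  0.87 -1.56]
n 433 ctr [0.6457 0.0241 0.1362] ext [0.0764 0.0488 0.0315] med [0.6446 0.0323 0.1434]
enc [645.8  27.6] 38.8 want 24.0
t 13.7 tcp [0.6467 0.0218 0.1228] w 0.04725775748257524 F [-0.2  -0.24 -1.31]
```

View pics/knop2.png

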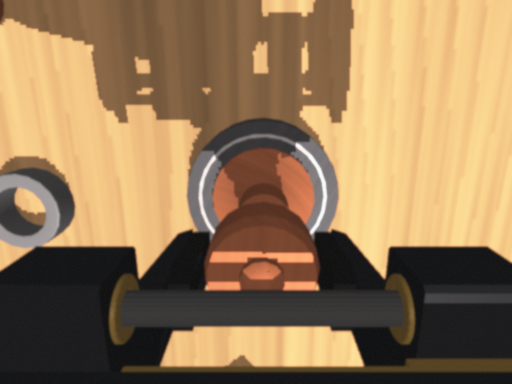

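```bash
cat > held.py <<'E'
import sys; from h import *
from workcell import r
zlo,zhi,rad,cy=map(float,sys.argv[1:5]); s=r.get_state(); tx,ty=s['position'][:2]
im,P=grab('wrist'); m=(abs(P[...,0]-tx)<rad*.75)&(abs(P[...,1]-cy)<rad+.012)&(P[...,2]>zlo)&(P[...,2]<zhi)
Q=P[m]; xs=np.round(Q[:,0],3); E=np.array([Q[xs==x][Q[xs==x][:,1].argmax()] for x in np.unique(xs)])
c,e=circ(E,rad) ; g,f=circ(E); print('tcp',s['position'].round(4),'n',len(Q),len(E),'known r',c.round(4),'rms',e.round(5),'free',g.round(4),f.round(5),'zmax',Q[:,2].max())
E
python3 held.py .121 .139 .024 .0215
```

```text
tcp [0.6467 0.0217 0.1228] n 1067 37 known r [0.6466 0.0204] rms 0.00017 free [0.6466 0.021  0.0234] 0.00016 zmax 0.13895857146011614
```

```bash
python3 -m crank '[-0.007,0.004,0.06,0,-1, -0.007,0.004,0.12,0,-1, -0.007,0.004,0.17,0,-1, -0.007,0.004,0.2,0,-1, -0.007,0.004,0.2,0,-1, -0.007,0.004,0.2,0,-1]'; python3 held.py .091 .109 .024 .020;python3 -m crank '[0,0,0.015,0,-1, 0,0,0.03,0,-1, 0,0,0.04,0,-1, 0,0,0.05,0,-1, 0,0,0.06,0,-1, 0,0,0.068,0,-1, 0,0,0.074,0,-1, 0,0,0.074,0,-1, 0,0,0.074,0,-1]'
```

```text
time: 14.4
position: [0.6477, 0.0199, 0.0927]
ee_rot: [[0.0, 1.0, 0.0], [1.0, -0.0, 0.0], [0.0, 0.0, -1.0]]
force: [-0.1, 0.1, -0.9]
gripper_width: 0.0478
grasp_force: 20.2
tcp [0.6477 0.0199 0.0927] n 1070 37 known r [0.6475 0.0186] rms 0.00017 free [0.6475 0.0195 0.0233] 0.00014 zmax 0.10899440687005917
time: 15.35
position: [0.6477, 0.02, 0.0816]
ee_rot: [[-0.0, 1.0, 0.0], [1.0, 0.0, -0.0], [-0.0, 0.0, -1.0]]
force: [0.1, 0.2, -1.5]
gripper_width: 0.047
grasp_force: 20.2
```

```bash
python3 -m crank '[0,0,0.003,0,-1, 0,0,0.006,0,-1, 0,0,0.008,0,-1, 0,0,0.008,0,-1, 0,0,0.008,0,-1]'
```

```text
time: 15.85
position: [0.6477, 0.0199, 0.0807]
ee_rot: [[-0.0, 1.0, 0.0], [1.0, 0.0, -0.0], [-0.0, 0.0, -1.0]]
force: [-1.1, 0.7, 3.3]
gripper_width: 0.0475
grasp_force: 20.2
```

```bash
python3 -m crank '[0,0,0,0,0.15, 0,0,0,0,0.3, 0,0,0,0,0.5, 0,0,0,0,0.7, 0,0,0,0,0.7, 0,0,-0.1,0,0.7, 0,0,-0.25,0,0.8, 0,0,-0.45,0,1, 0,0,-0.6,0,1, 0,0,-0.6,0,1, 0,0,-0.6,0,1]'; python3 look.py k4 .036 .034 .045 .647 .0195;python3 look.py k4 .022 .1 .115 .647 .0195;python3 look.py k4 .022 .083 .1 .647 .0195; python3 - <<'E'
from h import *
im,P=grab('wrist'); m=(np.hypot(P[...,0]-.6474,P[...,1]-.0195)<.02)&(P[...,2]>.095)&(np.hypot(P[...,0]-.6474,P[...,1]-.0195)>.012)
Q=P[m]; A=np.c_[Q[:,:2]-Q[:,:2].mean(0),np.ones(len(Q))]; print(np.linalg.lstsq(A,Q[:,2],rcond=None)[0])
E
```

```text
time: 16.95
position: [0.6474, 0.02, 0.1698]
ee_rot: [[0.0, 1.0, -0.0], [1.0, -0.0, -0.0], [-0.0, -0.0, -1.0]]
force: [0.1, 0.4, -1.0]
gripper_width: 0.0879
grasp_force: 0.0
n 2148 ctr [0.6471 0.0281 0.0395] ext [0.0714 0.0545 0.011 ] med [0.6467 0.0388 0.0384]
enc [647.1  19.6] 35.8 want 36.0
t 16.95 tcp [0.6474 0.02   0.1698] w 0.08794413224427111 F [ 0.13  0.44 -1.02]
n 3685 ctr [0.6477 0.0196 0.1062] ext [0.0458 0.0453 0.0124] med [0.6477 0.0212 0.1036]
enc [647.4  19.3] 23.1 want 22.0
t 17.0 tcp [0.6472 0.02   0.1691] w 0.08830843780866662 F [-0.35 -0.87  0.07]
n 464 ctr [0.6476 0.023  0.0915] ext [0.0475 0.0397 0.017 ] med [0.647  0.0393 0.096 ]
enc [647.7  19. ] 24.1 want 22.0
t 17.05 tcp [0.6471 0.02   0.1688] w 0.08803783610238335 F [ 0.    0.4  -0.36]
[0.20218552 2.9937542  0.1389799 ]
```

```bash
python3 -m crank '[0.1,-0.1,-0.2,0,1, 0.2,-0.3,-0.2,0,1, 0.4,-0.5,-0.2,0,1, 0.55,-0.7,-0.2,0,1, 0.7,-0.85,-0.2,0,1, 0.8,-1,-0.2,0,1]';  python3 -m crank '[0.04,-0.15,0,0,1, 0.08,-0.3,0,0,1, 0.08,-0.34,0,0,1, 0.08,-0.34,0,0,1, 0.08,-0.34,0,0,1]'
python3 look.py bowl1 .03 .045 .07 .446 .153;python3 look.py bowl1 .03 .008 .07 .446 .153
```

```text
time: 17.75
position: [0.4962, 0.1411, 0.1998]
ee_rot: [[-0.001, 1.0, -0.001], [1.0, 0.001, 0.0], [0.0, -0.001, -1.0]]
force: [0.3, 0.5, 0.2]
gripper_width: 0.0883
grasp_force: 0.0
time: 18.25
position: [0.4476, 0.1516, 0.2003]
ee_rot: [[0.001, 1.0, 0.0], [1.0, -0.001, -0.0], [-0.0, 0.0, -1.0]]
force: [0.4, 0.1, -0.2]
gripper_width: 0.0883
grasp_force: 0.0
n 1157 ctr [0.4456 0.1529 0.0532] ext [0.0589 0.0595 0.0164] med [0.4452 0.1459 0.0587]
enc [445.7 152.9] 30.0 want 30.0
t 18.25 tcp [0.4476 0.1516 0.2003] w 0.08831852142096173 F [ 0.39  0.08 -0.17]
n 3954 ctr [0.4456 0.1528 0.0348] ext [0.0591 0.0596 0.0531] med [0.4453 0.1469 0.0201]
enc [445.6 152.9] 30.0 want 30.0
t 18.3 tcp [0.4476 0.1516 0.2002] w 0.08797596125712086 F [0.27 0.63 0.17]
```

View pics/bowl1.png

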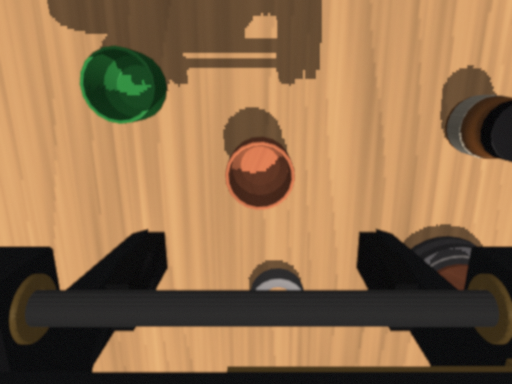

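```bash
python3 -m crank '[0.009,-0.013,0.25,0,1, 0.009,-0.013,0.5,0,1, 0.009,-0.013,0.7,0,1, 0.009,-0.013,0.85,0,1, 0.009,-0.013,0.95,0,1, 0.009,-0.013,1,0,1, 0.009,-0.013,1,0,1]'
python3 -m crank '[0,0,0.08,0,1, 0,0,0.14,0,1, 0,0,0.18,0,1, 0,0,0.195,0,1, 0,0,0.195,0,1, 0,0,0.195,0,0.5, 0,0,0.195,0,0.2, 0,0,0.195,0,-0.3, 0,0,0.195,0,-0.3, 0,0,0.195,0,-0.3, 0,0,0.195,0,-0.3]' 15
```

```text
time: 19.05
position: [0.4449, 0.1531, 0.0496]
ee_rot: [[0.0, 1.0, -0.001], [1.0, -0.0, -0.0], [-0.0, -0.001, -1.0]]
force: [0.0, 0.1, -0.3]
gripper_width: 0.0882
grasp_force: 0.0
time: 20.15
position: [0.445, 0.1533, 0.0213]
ee_rot: [[-0.0, 1.0, 0.001], [1.0, 0.0, 0.0], [0.0, 0.001, -1.0]]
force: [0.5, 0.3, 2.5]
gripper_width: 0.0596
grasp_force: 15.0
```

```bash
python3 -m crank '[0,0,-0.08,0,-1, 0,0,-0.25,0,-1, 0,0,-0.45,0,-1, 0,0,-0.65,0,-1, -0.05,0.08,-0.85,0,-1, -0.15,0.23,-0.97,0,-1, -0.25,0.38,-0.97,0,-1, -0.35,0.53,-0.97,0,-1, -0.45,0.68,-0.97,0,-1, -0.55,0.83,-0.97,0,-1, -0.65,0.98,-0.97,0,-1]';  python3 -m crank '[-0.08,0.12,0,0,-1, -0.16,0.24,0,0,-1, -0.21,0.32,0,0,-1, -0.24,0.36,0,0,-1, -0.24,0.37,0,0,-1, -0.24,0.37,0,0,-1, -0.24,0.37,0,0,-1]'
python3 held.py .185 .2065 .03 .02; python3 look.py b2 .036 .034 .045 .6472 .0196
```

```text
time: 21.25
position: [0.592, 0.0552, 0.1659]
ee_rot: [[0.0, 1.0, -0.002], [1.0, -0.0, 0.0], [0.0, -0.002, -1.0]]
force: [0.0, 0.4, -2.7]
gripper_width: 0.0605
grasp_force: 15.0
time: 21.95
position: [0.6466, 0.0203, 0.1666]
ee_rot: [[-0.001, 1.0, -0.001], [1.0, 0.001, 0.0], [0.0, -0.001, -1.0]]
force: [0.3, 0.1, -2.3]
gripper_width: 0.0601
grasp_force: 15.0
tcp [0.6466 0.0203 0.1666] n 7042 46 known r [0.6465 0.0197] rms 0.00017 free [0.6465 0.0206 0.0292] 0.00015 zmax 0.20628948120134033
n 2184 ctr [0.6472 0.0298 0.0395] ext [0.0707 0.0505 0.011 ] med [0.6467 0.0391 0.0385]
enc [647.3  19.8] 35.8 want 36.0
t 22.0 tcp [0.6467 0.0203 0.1667] w 0.060291128193141565 F [ 0.48 -0.25 -3.19]
```

View pics/b2.png

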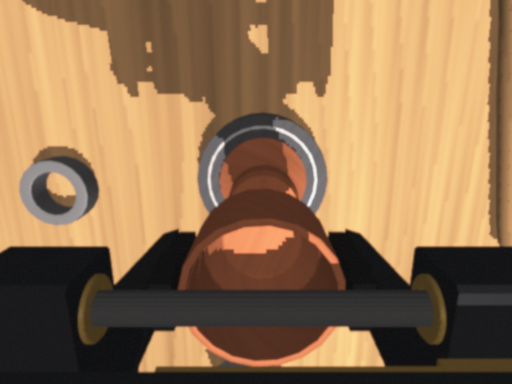

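```bash
python3 -m crank '[-0.003,0.005,0.08,0,-1, -0.003,0.005,0.15,0,-1, -0.003,0.005,0.19,0,-1, -0.003,0.005,0.21,0,-1, -0.003,0.005,0.225,0,-1, -0.003,0.005,0.24,0,-1, -0.003,0.005,0.25,0,-1, -0.003,0.005,0.26,0,-1, -0.003,0.005,0.267,0,-1, -0.003,0.005,0.267,0,-1, -0.003,0.005,0.267,0,-1]'; python3 held.py .144 .166 .03 .02
```

```text
time: 23.15
position: [0.648, 0.0193, 0.1266]
ee_rot: [[0.0, 1.0, 0.0], [1.0, -0.0, -0.0], [-0.0, 0.0, -1.0]]
force: [0.3, 0.5, -2.2]
gripper_width: 0.0603
grasp_force: 15.0
tcp [0.648  0.0193 0.1266] n 7102 46 known r [0.6478 0.0187] rms 0.00019 free [0.6478 0.0199 0.0289] 0.00015 zmax 0.16599975748781187
```

Underside at 0.1053, 1.3 mm above home, no contact yet.

```bash
python3 -m crank '[0,0,0.003,0,-1, 0,0,0.006,0,-1, 0,0,0.009,0,-1, 0,0,0.011,0,-1, 0,0,0.011,0,-1, 0,0,0.011,0,-1]'
```

```text
time: 23.8
position: [0.648, 0.0193, 0.1253]
ee_rot: [[-0.0, 1.0, 0.0], [1.0, 0.0, -0.0], [-0.0, 0.0, -1.0]]
force: [-0.9, 0.4, 2.0]
gripper_width: 0.0602
grasp_force: 15.0
```

```bash
python3 -m crank '[0,0,0,0,0.42, 0,0,0,0,0.5, 0,0,0,0,0.7, 0,0,0,0,0.9, 0,0,0,0,1, 0,0,0,0,1, 0,0,-0.1,0,1, 0,0,-0.25,0,1, 0,0,-0.45,0,1, 0,0,-0.65,0,1, 0,0,-0.65,0,1, 0,0,-0.65,0,1]'; python3 look.py b4 .03 .155 .168 .6475 .0195
python3 - <<'E'
from h import *
for n in ['wrist','scene']:
    im,P=grab(n); rr=np.hypot(P[...,0]-.6477,P[...,1]-.0195); m=(rr<.0295)&(rr>.0275)&(P[...,2]>.15)&(P[...,2]<.175)
    Q=P[m]; A=np.c_[Q[:,:2]-[.6477,.0195],np.ones(len(Q))]; print(n,len(Q),np.linalg.lstsq(A,Q[:,2],rcond=None)[0].round(4),'rim want .164')
E
```

```text
time: 25.0
position: [0.6479, 0.0194, 0.2225]
ee_rot: [[-0.0, 1.0, 0.001], [1.0, 0.0, -0.0], [-0.0, 0.001, -1.0]]
force: [0.2, -0.7, -0.8]
gripper_width: 0.088
grasp_force: 0.0
n 1926 ctr [0.6474 0.0189 0.1602] ext [0.059  0.06   0.0103] med [0.6474 0.0139 0.1629]
enc [647.5  18.9] 30.1 want 30.0
t 25.0 tcp [0.6479 0.0194 0.2225] w 0.08798403256150147 F [ 0.23 -0.72 -0.8 ]
wrist 1351 [ 0.0027 -0.0058  0.1608] rim want .164
scene 128 [-0.049  -0.0995  0.1615] rim want .164
```

```bash
python3 -m crank '[-0.1,-0.07,0,0,1, -0.3,-0.21,0,0,1, -0.5,-0.35,0,0,1, -0.7,-0.49,0,0,1, -0.9,-0.63,0,0,1, -1,-0.7,0,0,1]'; python3 -m crank '[-0.2,-0.14,0.05,0,1, -0.4,-0.28,0.1,0,1, -0.6,-0.42,0.15,0,1, -0.8,-0.56,0.2,0,1, -1,-0.7,0.2,0,1]'; python3 -m crank '[-0.1,-0.07,0,0,1, -0.16,-0.11,0,0,1, -0.16,-0.11,0,0,1, -0.16,-0.11,0,0,1]'
python3 look.py lid1 .033 .004 .05 .4207 -.305; python3 look.py lid1 .009 .02 .05 .4207 -.305
```

```text
time: 25.75
position: [0.5412, -0.1324, 0.2215]
ee_rot: [[0.002, 1.0, -0.002], [1.0, -0.002, 0.0], [0.0, -0.002, -1.0]]
force: [1.4, -0.3, 0.5]
gripper_width: 0.0877
grasp_force: 0.0
time: 26.25
position: [0.4364, -0.2812, 0.1907]
ee_rot: [[0.0, 1.0, -0.002], [1.0, -0.0, 0.002], [0.002, -0.002, -1.0]]
force: [0.3, -0.5, 0.5]
gripper_width: 0.0883
grasp_force: 0.0
time: 26.65
position: [0.4217, -0.304, 0.1921]
ee_rot: [[-0.0, 1.0, -0.0], [1.0, 0.0, 0.001], [0.001, -0.0, -1.0]]
force: [-0.1, -0.6, 0.1]
gripper_width: 0.0884
grasp_force: 0.0
n 3487 ctr [ 0.4189 -0.3066  0.0231] ext [0.0645 0.0659 0.0365] med [ 0.419  -0.3035  0.0105]
enc [ 419.  -306.6] 33.1 want 33.0
t 26.65 tcp [ 0.4217 -0.304   0.1921] w 0.08839597133525699 F [-0.15 -0.59  0.15]
n 353 ctr [ 0.4189 -0.3066  0.0304] ext [0.0173 0.0178 0.0206] med [ 0.4193 -0.3044  0.0377]
enc [ 418.8 -306.5] 9.0 want 9.0
t 26.7 tcp [ 0.4219 -0.3038  0.1922] w 0.08834400079688641 F [ 0.15 -0.11 -0.15]
```

View pics/lid1.png

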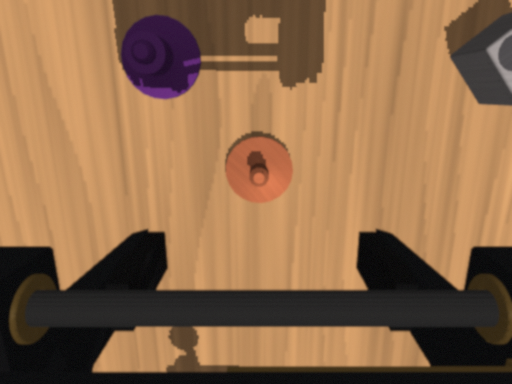

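```bash
python3 -m crank '[-0.018,-0.018,0.25,0,1, -0.018,-0.018,0.5,0,1, -0.018,-0.018,0.7,0,1, -0.018,-0.018,0.85,0,1, -0.018,-0.018,0.95,0,1, -0.018,-0.018,1,0,1, -0.018,-0.018,1,0,1]'
python3 -m crank '[0,0,0.08,0,1, 0,0,0.14,0,1, 0,0,0.16,0,1, 0,0,0.16,0,0.5, 0,0,0.16,0,0, 0,0,0.16,0,-0.4, 0,0,0.16,0,-1, 0,0,0.16,0,-1, 0,0,0.16,0,-1, 0,0,0.16,0,-1, 0,0,0.16,0,-1, 0,0,0.16,0,-1]' 15;  python3 -m crank '[0,0,0,0,-1, 0,0,0,0,-1]'
```

```text
time: 27.45
position: [0.4189, -0.3067, 0.0419]
ee_rot: [[-0.001, 1.0, -0.001], [1.0, 0.001, 0.001], [0.001, -0.001, -1.0]]
force: [0.4, 0.1, 0.1]
gripper_width: 0.0882
grasp_force: 0.0
time: 28.65
position: [0.4188, -0.3073, 0.0184]
ee_rot: [[-0.0, 1.0, 0.0], [1.0, 0.0, 0.0], [0.0, 0.0, -1.0]]
force: [2.9, -0.2, 0.8]
gripper_width: 0.0182
grasp_force: 1.1
time: 28.85
position: [0.4188, -0.3074, 0.0184]
ee_rot: [[-0.0, 1.0, 0.0], [1.0, 0.0, -0.0], [-0.0, 0.0, -1.0]]
force: [0.4, 0.3, -0.2]
gripper_width: 0.0171
grasp_force: 15.0
```

```bash
python3 -m crank '[0,0,-0.08,0,-1, 0,0,-0.25,0,-1, 0,0,-0.45,0,-1, 0,0,-0.65,0,-1, 0,0,-0.85,0,-1, 0.1,0.07,-1,0,-1, 0.25,0.18,-1,0,-1, 0.4,0.28,-1,0,-1, 0.55,0.39,-1,0,-1, 0.7,0.5,-1,0,-1, 0.72,0.51,-1,0,-1]'; python3 -m crank '[0.12,0.08,-0.05,0,-1, 0.27,0.19,-0.12,0,-1, 0.42,0.295,-0.2,0,-1, 0.57,0.4,-0.26,0,-1, 0.72,0.505,-0.3,0,-1, 0.87,0.61,-0.3,0,-1, 0.95,0.67,-0.3,0,-1, 0.95,0.67,-0.3,0,-1]'; python3 -m crank '[0.12,0.085,0,0,-1, 0.25,0.175,0,0,-1, 0.36,0.25,0,0,-1, 0.44,0.31,0,0,-1, 0.48,0.335,0,0,-1, 0.5,0.345,0,0,-1, 0.5,0.345,0,0,-1, 0.5,0.345,0,0,-1]'
python3 look.py l2 .033 .196 .204 .6475 .0189; python3 look.py l2 .03 .155 .166 .6475 .0189;
```

```text
time: 29.95
position: [0.4961, -0.1971, 0.1691]
ee_rot: [[-0.003, 1.0, 0.0], [1.0, 0.003, 0.0], [0.0, 0.0, -1.0]]
force: [-0.3, -0.7, -1.9]
gripper_width: 0.0174
grasp_force: 15.0
time: 30.75
position: [0.5959, -0.0562, 0.2133]
ee_rot: [[-0.002, 1.0, -0.0], [1.0, 0.002, 0.0], [0.0, -0.0, -1.0]]
force: [-0.6, -0.5, -1.8]
gripper_width: 0.0173
grasp_force: 15.0
time: 31.55
position: [0.6471, 0.0173, 0.2135]
ee_rot: [[0.001, 1.0, -0.0], [1.0, -0.001, -0.0], [-0.0, -0.0, -1.0]]
force: [-0.4, -0.4, -0.7]
gripper_width: 0.0172
grasp_force: 15.0
n 1313 ctr [0.6471 0.0206 0.2019] ext [0.0656 0.0605 0.0041] med [0.6476 0.0399 0.2035]
enc [647.   18.4] 32.9 want 33.0
t 31.55 tcp [0.6471 0.0173 0.2135] w 0.017214975943967342 F [-0.39 -0.43 -0.71]
n 625 ctr [0.6475 0.0406 0.16  ] ext [0.0525 0.0163 0.0099] med [0.6484 0.0447 0.163 ]
enc [647.5  32.9] 26.2 want 30.0
t 31.6 tcp [0.6472 0.0174 0.2135] w 0.017130426826992347 F [ 0.41 -0.57 -0.73]
```

View pics/l2.png

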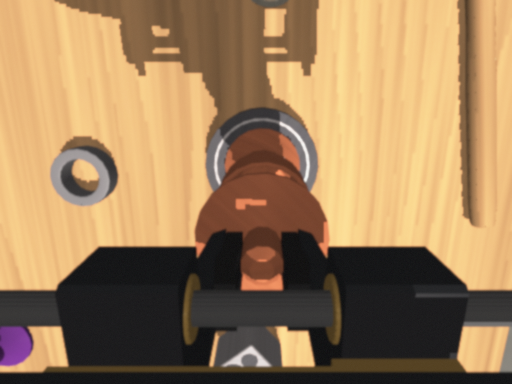

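```bash
python3 -m crank '[0.003,0.002,0.06,0,-1, 0.003,0.002,0.12,0,-1, 0.003,0.002,0.16,0,-1, 0.003,0.002,0.18,0,-1, 0.003,0.002,0.195,0,-1, 0.003,0.002,0.21,0,-1, 0.003,0.002,0.22,0,-1, 0.003,0.002,0.23,0,-1, 0.003,0.002,0.238,0,-1, 0.003,0.002,0.238,0,-1, 0.003,0.002,0.238,0,-1]'; python3 -m crank '[0,0,0.003,0,-1, 0,0,0.006,0,-1, 0,0,0.008,0,-1, 0,0,0.008,0,-1, 0,0,0.008,0,-1]'
```

```text
time: 32.75
position: [0.6478, 0.0186, 0.1778]
ee_rot: [[-0.0, 1.0, 0.0], [1.0, 0.0, -0.0], [-0.0, 0.0, -1.0]]
force: [0.3, 0.2, -1.2]
gripper_width: 0.0173
grasp_force: 15.0
time: 33.25
position: [0.6478, 0.0186, 0.1765]
ee_rot: [[-0.0, 1.0, -0.0], [1.0, 0.0, 0.0], [0.0, -0.0, -1.0]]
force: [-0.3, -0.2, -1.5]
gripper_width: 0.0174
grasp_force: 15.0
```

```bash
python3 -m crank '[0,0,0.003,0,-1, 0,0,0.005,0,-1, 0,0,0.005,0,-1, 0,0,0.005,0,-1]'
```

```text
time: 33.65
position: [0.648, 0.0186, 0.1764]
ee_rot: [[-0.0, 1.0, 0.001], [1.0, 0.0, -0.0], [-0.0, 0.001, -1.0]]
force: [-1.0, 0.1, 5.6]
gripper_width: 0.0172
grasp_force: 15.0
```

```bash
python3 -m crank '[0,0,-0.003,0,-1, 0,0,-0.003,0,-0.5, 0,0,-0.003,0,-0.3, 0,0,-0.003,0,0, 0,0,-0.003,0,0.3, 0,0,-0.003,0,0.3, 0,0,-0.1,0,0.3, 0,0,-0.25,0,0.5, 0,0,-0.45,0,0.5, 0,0,-0.6,0,0.5, 0,0,-0.6,0,0.5]'; python3 -m crank '[-0.2,-0.2,0,0,0.5, -0.4,-0.4,0,0,0.5, -0.6,-0.6,0,0,0.5, -0.8,-0.8,0,0,0.5, -0.8,-0.8,0,0,0.5, -0.8,-0.8,0,0,0.5]'
python3 look.py endS .033 .161 .175 .6477 .0187 scene; python3 look.py endD .033 .161 .175 .6477 .0187 side; python3 look.py endD .009 .185 .205 .6477 .0187 side
python3 - <<'E'
import cv2,numpy as np
a=cv2.imread('pics/endS.png')[60:330,130:390]; b=cv2.imread('pics/endD.png')[60:330,100:360]
cv2.imwrite('pics/end.png',cv2.resize(np.hstack([a,b]),None,fx=1.5,fy=1.5))
E
```

```text
time: 34.75
position: [0.6486, 0.0185, 0.2691]
ee_rot: [[-0.0, 1.0, 0.006], [1.0, 0.0, -0.001], [-0.001, 0.006, -1.0]]
force: [-0.8, 0.0, 0.7]
gripper_width: 0.0661
grasp_force: 0.0
time: 35.35
position: [0.5274, -0.1017, 0.2651]
ee_rot: [[0.002, 1.0, -0.001], [1.0, -0.002, 0.001], [0.001, -0.001, -1.0]]
force: [0.2, -1.0, -0.4]
gripper_width: 0.0658
grasp_force: 0.0
n 922 ctr [0.6478 0.0184 0.168 ] ext [0.066  0.0653 0.0139] med [0.6548 0.0236 0.169 ]
enc [647.8  18.8] 33.4 want 33.0
t 35.35 tcp [ 0.5274 -0.1017  0.2651] w 0.06577468479768588 F [ 0.16 -0.99 -0.44]
n 346 ctr [0.6474 0.021  0.168 ] ext [0.0643 0.0667 0.0139] med [0.6429 0.0304 0.1686]
enc [646.6  21.8] 34.2 want 33.0
t 35.4 tcp [ 0.5279 -0.1012  0.2651] w 0.06612576054622059 F [0.15 0.78 0.86]
n 50 ctr [0.6466 0.0259 0.1931] ext [0.0163 0.0184 0.0146] med [0.6456 0.0261 0.194 ]
enc [645.8  25.4] 9.8 want 9.0
t 35.45 tcp [ 0.5282 -0.1008  0.2651] w 0.06602035988185859 F [ 0.95  0.36 -0.14]
```

View pics/end.png

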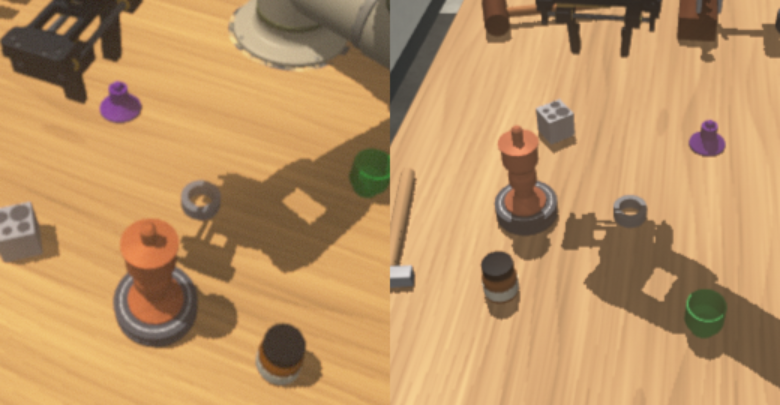

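```bash
python3 -m crank '[0.1,0.2,0,0,0.5, 0.2,0.4,0,0,0.5, 0.3,0.6,0,0,0.5, 0.4,0.8,0,0,0.5, 0.4,0.8,0,0,0.5, 0.4,0.8,0,0,0.5]'
for b in "0.033 .161 .165" ".012 .178 .192" ".009 .195 .205"; do python3 look.py endw $b .6477 .0187; done
python3 - <<'E'
from h import *
im,P=grab('wrist'); rr=np.hypot(P[...,0]-.6477,P[...,1]-.0187); m=(rr<.031)&(rr>.011)&(P[...,2]>.155)&(P[...,2]<.176)
Q=P[m]; g=Q[:,:2]-[.6477,.0187]; A=np.c_[g,np.hypot(*g.T),np.ones(len(Q))]; print(len(Q),'slopes x,y,radial,z0',np.linalg.lstsq(A,Q[:,2],rcond=None)[0].round(4))
m=(rr<.009)&(P[...,2]>.19)&(P[...,2]<.21); print('knob top',np.median(P[m],0).round(4),'want z .198')
E
```

```text
time: 36.1
position: [0.648, -0.0404, 0.2647]
ee_rot: [[-0.002, 1.0, -0.001], [1.0, 0.002, 0.0], [0.0, -0.001, -1.0]]
force: [-0.1, 0.5, 0.7]
gripper_width: 0.0665
grasp_force: 0.0
n 10 ctr [0.6486 0.0205 0.1648] ext [0.0615 0.063  0.0004] med [0.656  0.0299 0.1648]
enc [647.9  19.3] 32.7 want 33.0
t 36.1 tcp [ 0.648  -0.0404  0.2647] w 0.06647281178933186 F [-0.15  0.46  0.7 ]
n 1 ctr [0.6531 0.0127 0.1919] ext [0. 0. 0.] med [0.6531 0.0127 0.1919]
enc [653.1  12.7] 0.0 want 12.0
t 36.15 tcp [ 0.6475 -0.0409  0.2652] w 0.06609734236185177 F [-0.15 -0.53  1.33]
n 472 ctr [0.6476 0.0196 0.1969] ext [0.0165 0.0154 0.0038] med [0.6473 0.0192 0.1969]
enc [647.6  19.3] 8.3 want 9.0
t 36.2 tcp [ 0.6473 -0.0413  0.2657] w 0.06612671524673769 F [-0.7   0.21  0.12]
5665 slopes x,y,radial,z0 [-0.0026  0.0062 -0.2125  0.1734]
knob top [0.6473 0.0194 0.1962] want z .198
```

Lid is level (slopes < 0.4°), concentric, and at home height within the calibration error. I back off and hand in.

```bash
python3 -m crank '[-0.2,-0.2,0,0,0.5, -0.4,-0.4,0,0,0.5, -0.4,-0.6,0,0,0.5, -0.4,-0.6,0,0,0.5, -0.4,-0.6,0,0,0.5]'; python3 -c "
from workcell import job; print(job.finish_job())"
```

```text
time: 36.8
position: [0.5575, -0.1017, 0.2666]
ee_rot: [[0.001, 1.0, 0.001], [1.0, -0.001, -0.0], [-0.0, 0.001, -1.0]]
force: [-0.5, -0.7, -0.5]
gripper_width: 0.066
grasp_force: 0.0
the job is handed in; nothing more can be done
None
```

The goblet is stacked on the stand in the order asked (foot, knop, bowl, lid), with each part seated and measuring level. The tape, block and jar were left alone, and I handed the job in at about 37 s.

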